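# Load the toaster and start it

## Robot

A 6-joint arm with a two-finger parallel gripper is mounted at the origin on a cart in front of the work surface, level with it; the furniture and walls round the work are solid. World frame = base frame: x ahead of the robot, y to its left, z up, the work surface at z = 0. Lengths are in m, angles in degrees, forces in N, time in s.
With the tool pointing down it reaches from about 0.35 to 0.875 m from the base axis. Payload 4.2 kg.
Tool frame: the origin (TCP) lies on the centre line of the jaws, within the pads' length; the fingertips stand r.tip_extent ahead of it and the grasp point (between the pads) lies 11 mm behind it (r.tip_extent is the distance from the TCP to the fingertips, in m); z points along the fingers, y is the line along which they close (so a half turn about z gives the same grasp; the last joint's range is limited). The gripper opens to 87 mm and grips with 3 to 60 N. Pads are 19 mm wide; open, the fingers measure 117 mm over their backs; the gripper's body (75 mm by 190 mm) begins 51 mm behind the grasp point.
Start: joints at [82.655, 22.042, 0.453, 0, -68.411, -14.817], TCP at [0.236, 0.579, 0.231] pointing down, gripper open.
Joint ranges: [-179.83, 179.83], [-69.29, 118.12], [-61.27, 80.66], [-181.25, 117.63], [-171.15, -9.14], [-177.46, 177.46]. Speed limits (degrees/s): [159.86, 159.86, 180, 180, 180, 180].

## Interface

Orientations are given as a 3x3 rotation matrix whose columns are the frame's x, y, z axes.
In Python, from station import r gives the robot as it stands.
- The arm moves only by the shell command python3 -m jog 'ROWS'. ROWS is text: rows parted by semicolons, each of 5 numbers parted by spaces: the opening, from 0 (shut) to 1 (fully open), then the shift along the world's x, y, z in mm, then the turn about the world's z in degrees. In form: hand dx dy dz roll; .... A call has 1 to 5 rows; each row shifts and turns the commanded pose from where the row before left it; what a row does not reach is not made up. A row lasts 1/8 s, in which the tool goes at most 62.5 mm and 10.7 degrees, less where a joint would pass 70% of its speed; a pose out of reach is approached as far as the arm can. A call is refused whole if a number of a shift passes 62.5 or a number of a turn 10.7, either way. A call with a gripper value outside its range is refused whole. The fingers move at their own pace and stop on an object; the grip force is fixed at half the most. Time passes only in rows, so rows that do not move let the fingers close. It gives the time, the measured TCP pose, the force, the opening and the grip force at its end, in the units of the state.
- r.sense(): the state, without advancing time (a new reading comes with each control period).
- r.capture(name): name is "side" or "top"; returns a dict with "pixels" (420x560x3 uint8, red, green, blue), "fovy" (degrees; the focal length in pixels is half the picture's height over the tangent of half this angle, whatever the lens; pixels are square), "cx", "cy" (the principal point, pixels), "k1" (the pictures are not rectified: a ray, as slopes to the right and down, at radius r is drawn at 1 + k1 r^2 times it, then the intrinsics apply), "origin" and "orientation" of the camera in the world. Camera axes: x right, y down, z forward; pixel columns grow to the right and rows downward; lengths in m; the calibration is good to about 2 mm. A picture is of the moment at which its call begins. There is no depth.
- r.finish_job(): hands the job in; it is judged then, once.
The state is a dict: "time_s": time; "joints": joint angles; "joint_velocities": joint speeds; "effort": joint torques, N m; "tcp_pos": TCP position; "ee_rot": TCP orientation; "wrist_force": force on the tool from outside, world axes, zero at the start; "moment": the same for the moment, N m; "gripper_width": opening from 0.0 (shut) to 1.0 (fully open); "gripper_force": force on a finger pad.
Only numpy, scipy, OpenCV 4.12 (cv2) and the standard library are available. Lean on these libraries where they do the work, as an engineer would, in place of code of your own. Each camera call takes 0.05 s, during which the arm holds its last target. There are 200 camera calls.

## Task

Take the two frozen waffles from the leaning wire rack and drop them one by one into the toaster, one in each slot, so that each stands on the toaster's bread carriage. Then press the toaster's black lever all the way down until it stays down and the waffles have sunk into the slots. Leave the other things on the worktop where they are.

Things in the scene. Friction and masses are not known exactly. Their poses are not given: they have to be found in the camera images.
- waffle_a: frozen waffle: stiff golden-brown square, 98 x 98 x 16 mm, about 70 g, same as waffle_b. Origin at its centre; x is the normal of its faces, y and z run along its edges. At the start it stands in the rack's +y place, its z axis up but leaning 30 degrees to the rack's +x side (away from the robot); its top half is free of the rack. Its upper edge is 49 mm from the origin along z
- waffle_b: the second frozen waffle, same size and frame, in the rack's right (-y) place
- rack: fixed leaning rack: pale wooden base 120 x 222 x 8 mm, two steel wire places side by side, 112 mm apart along its y. Origin at the centre of the base's underside, z up. The wires under a waffle's +x face reach 47 mm up it, those on its -x face 17 mm; highest wire 60 mm above the worktop
- toaster: fixed two-slot steel toaster, 150 (x) x 190 (y) x 141 mm high, lever on its +y end. Origin at the centre of its underside, z up. Two slots along y, 24 mm wide, 109 mm long. Inside, the bread carriage is 62 mm below the slot points while the lever is up: a waffle standing on it has its centre 13 mm below the point and sticks out 36 mm above it; lever down: all 24 mm lower
- slot_near (a point): centre of the mouth of the slot at the toaster's x = -32 mm, at 145 mm height (4 mm above the toaster's top face); axes as the toaster's (x across the slot, y along it, z up)
- slot_far (a point): the same for the slot at the toaster's x = +32 mm
- toast_lever (a joint): the toaster's black lever, a hinged spring lever that pivots inside the toaster 52 mm from its middle towards +y; 0 = up (start), 0.28 rad = fully down at its stop. A spring and a friction catch resist with about 3 to 4 N, and it stays where it is left; it carries the bread carriage with it
- lever_pad (a point): middle of the top of the lever's black finger pad (36 x 34 mm, 10 mm thick), sticking out of the toaster's +y end, 46 mm beyond the end wall. Pressing the lever to its stop lowers this point about 25 mm; press straight down from above
- plate: teal plate, 220 mm, 24 mm high, bystander; origin at the centre of its underside
- honey_jar: glass jar with honey-coloured contents and grey lid, 71 mm wide, 110 mm high, bystander; origin at the centre of its underside
- green_apple: green apple, 76 mm, bystander; origin at the centre of its underside
- yogurt_cup: white yogurt cup with strawberries on it, 72 mm wide, 71 mm high, bystander; origin at the centre of its underside
Things that resemble listed ones, but are neither listed nor needed, are in the scene too. Leave any blue or red look-alike of the waffle_b alone.

How it is judged (in metres and radians):
On the way, in this order (a step that is already met when the one before it is completed fails the run):
1. one waffle stands in a slot on the carriage, the lever still up (((z of waffle_a in the frame of slot_near between -0.085 and -0.006 m and x of waffle_a in the frame of slot_near between -0.012 and 0.012 m and y of waffle_a in the frame of slot_near between -0.015 and 0.015 m and angle between the x axis of waffle_a and the x axis of slot_near, either way round below 0.3 rad) or (z of waffle_a in the frame of slot_far between -0.085 and -0.006 m and x of waffle_a in the frame of slot_far between -0.012 and 0.012 m and y of waffle_a in the frame of slot_far between -0.015 and 0.015 m and angle between the x axis of waffle_a and the x axis of slot_far, either way round below 0.3 rad) or (z of waffle_b in the frame of slot_near between -0.085 and -0.006 m and x of waffle_b in the frame of slot_near between -0.012 and 0.012 m and y of waffle_b in the frame of slot_near between -0.015 and 0.015 m and angle between the x axis of waffle_b and the x axis of slot_near, either way round below 0.3 rad) or (z of waffle_b in the frame of slot_far between -0.085 and -0.006 m and x of waffle_b in the frame of slot_far between -0.012 and 0.012 m and y of waffle_b in the frame of slot_far between -0.015 and 0.015 m and angle between the x axis of waffle_b and the x axis of slot_far, either way round below 0.3 rad)) and value of joint toast_lever below 0.15 rad), for 0.2 s.
2. each slot holds one waffle, the lever still up ((((z of waffle_a in the frame of slot_near between -0.085 and -0.006 m and x of waffle_a in the frame of slot_near between -0.012 and 0.012 m and y of waffle_a in the frame of slot_near between -0.015 and 0.015 m and angle between the x axis of waffle_a and the x axis of slot_near, either way round below 0.3 rad) and (z of waffle_b in the frame of slot_far between -0.085 and -0.006 m and x of waffle_b in the frame of slot_far between -0.012 and 0.012 m and y of waffle_b in the frame of slot_far between -0.015 and 0.015 m and angle between the x axis of waffle_b and the x axis of slot_far, either way round below 0.3 rad)) or ((z of waffle_b in the frame of slot_near between -0.085 and -0.006 m and x of waffle_b in the frame of slot_near between -0.012 and 0.012 m and y of waffle_b in the frame of slot_near between -0.015 and 0.015 m and angle between the x axis of waffle_b and the x axis of slot_near, either way round below 0.3 rad) and (z of waffle_a in the frame of slot_far between -0.085 and -0.006 m and x of waffle_a in the frame of slot_far between -0.012 and 0.012 m and y of waffle_a in the frame of slot_far between -0.015 and 0.015 m and angle between the x axis of waffle_a and the x axis of slot_far, either way round below 0.3 rad))) and value of joint toast_lever below 0.15 rad), for 0.2 s.
3. the lever is pressed down to its stop with the gripper (value of joint toast_lever above 0.255 rad and contact force between the fingers and toaster above 0.5 N), for 0.1 s.
At the end, for the whole second after the job is handed in: Each slot holds one waffle standing on the lowered carriage (its centre at least 30 mm below the slot site, within 12 mm across and 15 mm along the slot, faces within 0.3 rad of the slot's direction), at rest and released, and the lever is down (over 0.25 rad) ((((z of waffle_a in the frame of slot_near between -0.085 and -0.03 m and x of waffle_a in the frame of slot_near between -0.012 and 0.012 m and y of waffle_a in the frame of slot_near between -0.015 and 0.015 m and angle between the x axis of waffle_a and the x axis of slot_near, either way round below 0.3 rad) and (z of waffle_b in the frame of slot_far between -0.085 and -0.03 m and x of waffle_b in the frame of slot_far between -0.012 and 0.012 m and y of waffle_b in the frame of slot_far between -0.015 and 0.015 m and angle between the x axis of waffle_b and the x axis of slot_far, either way round below 0.3 rad)) or ((z of waffle_b in the frame of slot_near between -0.085 and -0.03 m and x of waffle_b in the frame of slot_near between -0.012 and 0.012 m and y of waffle_b in the frame of slot_near between -0.015 and 0.015 m and angle between the x axis of waffle_b and the x axis of slot_near, either way round below 0.3 rad) and (z of waffle_a in the frame of slot_far between -0.085 and -0.03 m and x of waffle_a in the frame of slot_far between -0.012 and 0.012 m and y of waffle_a in the frame of slot_far between -0.015 and 0.015 m and angle between the x axis of waffle_a and the x axis of slot_far, either way round below 0.3 rad))) and value of joint toast_lever above 0.25 rad and linear speed of each of waffle_a, waffle_b below 0.02 m/s); the robot touches nothing.
It fails at once if the empty plate is moved more than 30 mm (distance of plate from where it was at the start of the episode above 0.03 m).
It fails at once if the honey jar is moved more than 30 mm (distance of honey_jar from where it was at the start of the episode above 0.03 m).
It fails at once if the green apple is moved more than 30 mm (distance of green_apple from where it was at the start of the episode above 0.03 m).
It fails at once if the yogurt cup is moved more than 30 mm (distance of yogurt_cup from where it was at the start of the episode above 0.03 m).
It also fails if it takes over 64 s, if anything falls off the work surface, if the arm or the gripper's body presses on something with over 40 N, if the wrist force passes 120 N, or if a joint passes its speed limit or range.

## Working session

There is one attempt and no reset: what is moved stays moved. The work goes in short steps, Python scripts to look and compute and a shell command to move; the robot and the scene stay as the last step left them, time stands still between calls to the robot, and variables do not carry over. Pictures are saved under pics/ and viewed, at most 10 in all, crops included, and the job is handed in when it is done.

```bash
mkdir -p pics; ls; python3 - <<'E'
from station import r
import cv2,numpy as np
s=r.sense();print({k:np.round(v,3).tolist() for k,v in s.items()},r.tip_extent)
for n in("side","top"):
    c=r.capture(n);cv2.imwrite(f"pics/{n}0.png",c["pixels"][:,:,::-1])
    print({k:np.round(v,4).tolist() for k,v in c.items() if k!="pixels"})
E
```

```text
pics
{'time_s': 0.0, 'joints': [82.654, 22.089, 0.38, -0.03, -68.411, -14.815], 'joint_velocities': [0.007, -0.066, 0.021, 0.006, -0.009, -0.015], 'effort': [-0.0, -39.066, 18.74, 4.22, 0.011, -0.0], 'tcp_pos': [0.236, 0.578, 0.229], 'ee_rot': [[0.926, -0.377, -0.001], [-0.377, -0.926, -0.002], [0.0, 0.002, -1.0]], 'wrist_force': [0.593, -0.01, -0.082], 'moment': [0.013, 0.053, -0.003], 'gripper_force': 0.0, 'gripper_width': 1.003} 0.008
{'fovy': 42.2487, 'cx': 283.5049, 'cy': 203.6254, 'k1': -0.1453, 'origin': [0.0299, 1.3279, 0.9383], 'orientation': [[-0.9361, -0.1591, 0.3136], [-0.3512, 0.4648, -0.8128], [-0.0164, -0.871, -0.491]]}
{'fovy': 44.9634, 'cx': 284.1736, 'cy': 210.276, 'k1': -0.134, 'origin': [0.4289, 0.0116, 1.5425], 'orientation': [[-0.0067, -0.995, 0.0992], [-0.9998, 0.0047, -0.0205], [0.02, -0.0993, -0.9949]]}
```

View pics/side0.png

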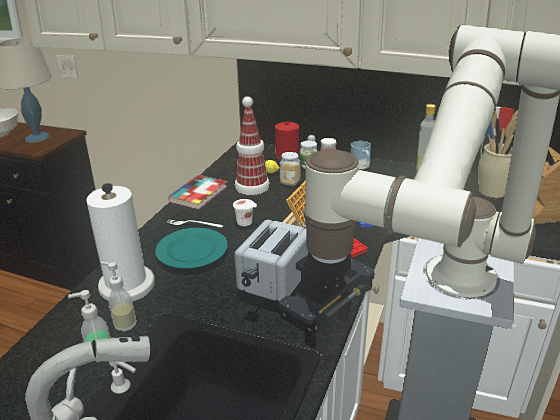

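View pics/top0.png

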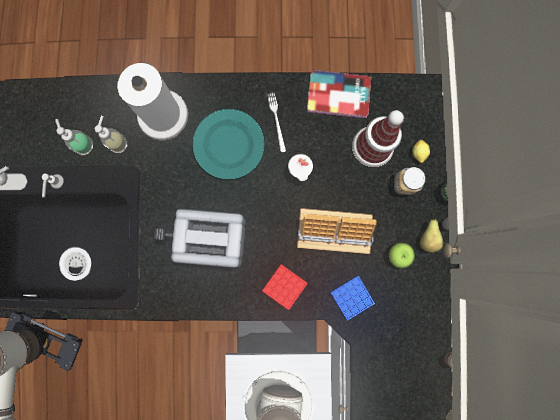

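The side view shows the toaster at (270,255), lever pad at about (245,275), plate at (192,248), cup at (244,210), and the arm hiding part of the rack at (297,205). The top view shows the toaster at (208,238) with its lever at (160,234), and the rack at (337,230) with both waffles. The red and blue look-alikes are at (285,286) and (353,297).

```bash
cat > h.py <<'E'
import numpy as np,cv2
from station import r
def K(c):
    f=c["pixels"].shape[0]/2/np.tan(np.radians(c["fovy"])/2)
    return np.array([[f,0,c["cx"]],[0,f,c["cy"]],[0,0,1.]]),np.array([c["k1"],0,0,0.])
def ray(c,uv):
    k,d=K(c);p=cv2.undistortPoints(np.float64(uv).reshape(-1,1,2),k,d).reshape(-1,2)
    return np.c_[p,np.ones(len(p))]@np.array(c["orientation"]).T
def plane(c,uv,z):
    v=ray(c,uv);o=np.array(c["origin"]);return o+v*((z-o[2])/v[:,2])[:,None]
def proj(c,P):
    k,d=K(c);R=np.array(c["orientation"]).T
    return cv2.projectPoints(np.float64(P).reshape(-1,1,3),cv2.Rodrigues(R)[0],-R@np.array(c["origin"]),k,d)[0].reshape(-1,2)
def tri(c1,u1,c2,u2):
    A=[];b=[]
    for c,u in((c1,u1),(c2,u2)):
        v=ray(c,[u])[0];v/=np.linalg.norm(v);M=np.eye(3)-np.outer(v,v);A.append(M);b.append(M@c["origin"])
    return np.linalg.lstsq(np.vstack(A),np.hstack(b),rcond=None)[0]
E
python3 - <<'E'
import cv2,numpy as np
t=cv2.imread("pics/top0.png")
a=cv2.resize(t[200:275,145:255],None,fx=5,fy=5,interpolation=cv2.INTER_CUBIC)
b=cv2.resize(t[200:260,290:385],None,fx=5,fy=5,interpolation=cv2.INTER_CUBIC)
o=np.zeros((600,800,3),np.uint8)
a=cv2.resize(t[200:275,145:255],(440*1,300),interpolation=cv2.INTER_CUBIC)
b=cv2.resize(t[200:260,290:385],(475,300),interpolation=cv2.INTER_CUBIC)
o[:300,:440]=a;o[300:,:475]=b
cv2.imwrite("pics/crop0.png",o[:,:480])
E
```

```text
(no output)
```

View pics/crop0.png

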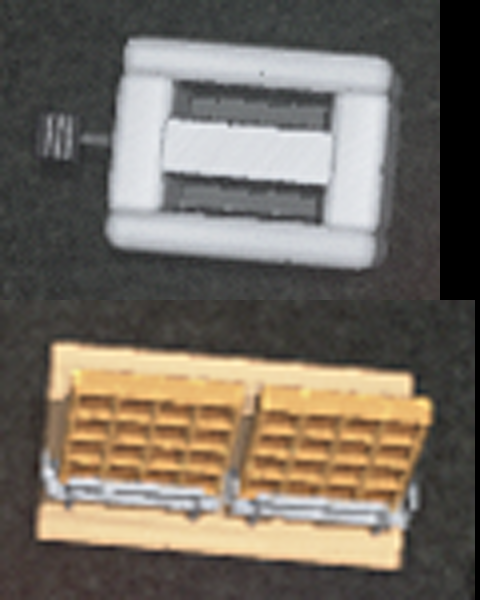

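The crop shows the toaster at 4x with both slots and the lever pad at crop (58,138), and the rack at 5x with base corners at about (52,342), (412,374), (400,570) and (38,540). The waffles' upper edges lean towards +x. Next I'll measure both.

```bash
python3 - <<'E'
from h import *
c=r.capture("top");im=cv2.cvtColor(c["pixels"],cv2.COLOR_RGB2HSV)
H,S,V=cv2.split(im)
def big(m,x0,y0,x1,y1,n=1):
    z=np.zeros_like(m);z[y0:y1,x0:x1]=m[y0:y1,x0:x1]
    cs,_=cv2.findContours(z,cv2.RETR_EXTERNAL,cv2.CHAIN_APPROX_NONE)
    return sorted(cs,key=cv2.contourArea)[::-1][:n]
def rect(uv,z):
    P=plane(c,uv,z)[:,:2]*1000
    (cx,cy),(w,h),a=cv2.minAreaRect(np.float32(P)); return np.round([cx,cy,w,h,a],1)
m=((S<60)&(V>95)).astype(np.uint8)
k=big(m,168,200,250,275)[0];print("toaster",cv2.boundingRect(k))
for z in(.11,.125,.141):print(z,rect(k,z))
d=((V<135)).astype(np.uint8)
for q in big(d,182,216,230,256,3):
    print("dark",cv2.contourArea(q),cv2.boundingRect(q),rect(q,.141))
b=((V>175)&(S<60)).astype(np.uint8)
for (x,y) in [(195,238)]:
    z=np.zeros_like(b);z[226:250,188:226]=b[226:250,188:226]
    ys,xs=np.nonzero(z);print("bar",len(xs),plane(c,[[xs.mean(),ys.mean()]],.141))
# lever pad: stripes
print("pad pixel->",plane(c,[[145+58/4-.4,200+138/4-.4]],.09))
w=((H>8)&(H<26)&(S>70)).astype(np.uint8)
k=big(w,285,195,390,265)[0];print("rack",cv2.boundingRect(k),rect(k,.008))
q=np.array([[52,342],[412,374],[400,570],[38,540]],float);q[:,1]-=300;q=q/5+[290,200]-.4
print("rackcorners",(plane(c,q,.008)*1000).round(1))
E
```

```text
toaster (171, 209, 74, 59)
0.11 [495.2 198.3 200.7 152.3  85. ]
0.125 [494.5 196.4 198.6 150.8  85. ]
0.141 [493.8 194.3 196.3 149.1  85. ]
dark 342.5 (185, 243, 42, 13) [462.5 200.3 111.7  27.   84.7]
dark 342.0 (188, 220, 41, 13) [526.9 194.7 112.4  26.9  84.9]
bar 485 [[0.49377519 0.19781636 0.141     ]]
pad pixel-> [[0.50663976 0.341597   0.09      ]]
rack (299, 208, 78, 34) [ 537.  -181.6  236.6   86.3   84.9]
rackcorners [[ 588.7  -68.3    8. ]
 [ 568.  -288.8    8. ]
 [ 448.4 -278.8    8. ]
 [ 468.4  -58.7    8. ]]
```

```bash
python3 -m jog '1 -30 -62 40 -10; 1 0 -62 0 -10; 1 0 -62 0 -10; 1 0 -62 0 -10; 1 0 -62 0 -10'; python3 -m jog '1 0 -62 0 -10;1 0 -62 0 -10;1 0 -62 0 0;1 0 -62 0 0;1 0 -62 0 0'; python3 -m jog '1 0 -62 0 0;1 0 -62 0 0;1 0 -62 0 0;1 0 0 0 0'
```

```text
time_s: 0.78
tcp_pos: [0.212, 0.2799, 0.2617]
ee_rot: [[0.301, -0.954, 0.0], [-0.954, -0.301, -0.0], [0.0, 0.0, -1.0]]
wrist_force: [1.0, -0.7, 0.8]
gripper_width: 1.0
gripper_force: 0.0
time_s: 1.4
tcp_pos: [0.2123, -0.0207, 0.2621]
ee_rot: [[-0.034, -0.999, 0.003], [-0.999, 0.034, 0.003], [-0.003, -0.003, -1.0]]
wrist_force: [1.1, -0.4, 0.2]
gripper_width: 1.0
gripper_force: 0.0
time_s: 1.9
tcp_pos: [0.216, -0.1589, 0.2622]
ee_rot: [[-0.054, -0.999, -0.002], [-0.999, 0.054, -0.0], [0.0, 0.002, -1.0]]
wrist_force: [1.0, 0.9, -0.6]
gripper_width: 1.002
gripper_force: 0.0
```

The rack centre is about (518,-174) with yaw about -5.2°. The slots are at (462.5,200.3) and (526.9,194.7) with yaw -5°. The arm should be clear now, so I'll check the waffles from the side.

```bash
python3 - <<'E'
from h import *
s=r.capture("side");t=r.capture("top")
cv2.imwrite("pics/s1.png",s["pixels"][:,:,::-1]);cv2.imwrite("pics/t1.png",t["pixels"][:,:,::-1])
c=proj(s,[.52,-.17,.06]).round().astype(int)[0];print(c)
x0,y0=c[0]-60,c[1]-45
a=cv2.resize(s["pixels"][y0:y0+90,x0:x0+120,::-1],None,fx=6,fy=6,interpolation=cv2.INTER_CUBIC)
print(x0,y0,a.shape);cv2.imwrite("pics/crop1.png",a)
E
```

```text
[308 201]
248 156 (540, 720, 3)
```

View pics/crop1.png

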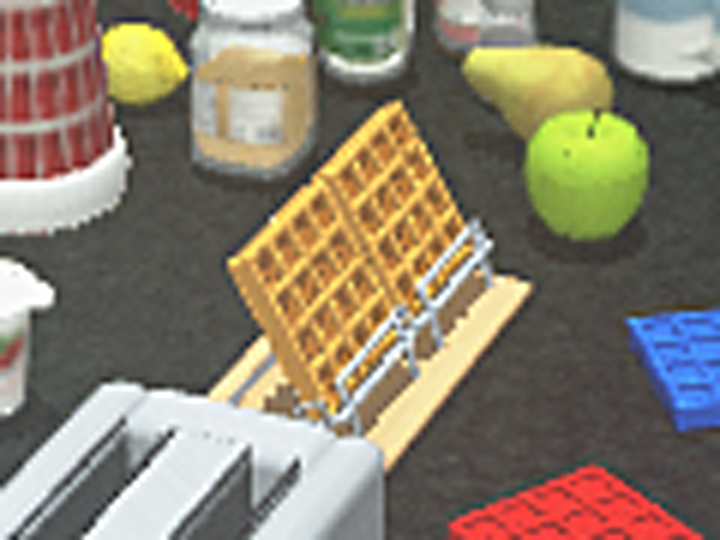

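The side crop shows both waffles clear in the rack. Waffle_a's +y top corners are at crop (228,262) and (248,268), and waffle_b's far top corner is at (403,103). I'll triangulate these and check them against the model.

```bash
python3 - <<'E'
from h import *
s=r.capture("side");t=r.capture("top")
S=lambda x,y:[248+x/6-.4,156+y/6-.4]
T=lambda x,y:[290+x/5-.4,200+(y-300)/5-.4]
for n,a,b in[("A+y -x",S(248,268),T(78,396)),("A+y +x",S(228,262),T(72,372)),("B-y +x",S(400,101),T(432,400))]:
    p=tri(s,a,t,b);print(n,(p*1000).round(1),(proj(s,p)-a).round(2),(proj(t,p)-b).round(2))
yaw=np.radians(-5.2);X=np.array([np.cos(yaw),np.sin(yaw),0]);Y=np.array([-X[1],X[0],0]);Z=np.array([0,0,1])
# rack-frame coords
for q in[("A+y -x",T(78,396)),("A-y -x",T(240,408)),("A+y +x",T(72,372)),("A-y +x",T(245,385)),("B+y +x",T(262,387)),("B-y +x",T(432,400)),("B-y -x",T(425,424))]:
    z=.102 if "-x" in q[0][3:] else .094
    p=plane(t,[q[1]],z)[0]-[.5184,-.1737,0];print(q[0],round(p@X*1000,1),round(p@Y*1000,1))
for q in[("A+y -x",S(248,268)),("A+y +x",S(228,262)),("B-y +x",S(400,101))]:
    z=.102 if "-x" in q[0][3:] else .094
    p=plane(s,[q[1]],z)[0]-[.5184,-.1737,0];print(q[0],round(p@X*1000,1),round(p@Y*1000,1))
print((plane(s,[S(532,285),S(388,470)],.008)*1000).round(1))
E
```

```text
A+y -x [550.2 -76.9 105.7] [[0.9  0.05]] [[-0.32 -0.94]]
A+y +x [562.1 -73.9 108.8] [[0.37 0.02]] [[-0.13 -0.39]]
B-y +x [ 539.5 -281.3  110.3] [[-1.28 -0.04]] [[0.48 1.48]]
A+y -x 20.6 98.0
A-y -x 21.7 5.0
A+y +x 34.8 102.1
A-y +x 35.9 2.2
B+y +x 35.6 -7.7
B-y +x 36.5 -106.8
B-y -x 21.5 -102.1
A+y -x 28.5 94.2
A+y +x 47.3 79.7
B-y +x 39.4 -137.5
[[ 451.2 -275.3    8. ]
 [ 469.   -58.6    8. ]]
```

```bash
python3 -m jog '1 60 10 0 -2;1 60 10 0 0;1 60 10 0 0;1 60 7 0 0;1 60 0 0 0'; python3 -m jog '1 27 0 -60 0;1 0 0 -30 0;1 0 0 0 0;1 0 0 0 0'
```

```text
time_s: 2.72
tcp_pos: [0.5209, -0.1129, 0.2629]
ee_rot: [[-0.063, -0.998, 0.001], [-0.998, 0.063, 0.0], [-0.0, -0.001, -1.0]]
wrist_force: [0.1, -0.5, 0.9]
gripper_width: 0.999
gripper_force: 0.0
time_s: 3.22
tcp_pos: [0.5452, -0.1158, 0.1776]
ee_rot: [[-0.068, -0.998, 0.003], [-0.998, 0.068, -0.001], [0.0, -0.003, -1.0]]
wrist_force: [0.2, 0.2, 0.1]
gripper_width: 1.0
gripper_force: 0.0
```

```bash
python3 -m jog '1 -2 -6 0 -1;1 0 0 -50 0;1 0 0 -30 0;1 0 0 -12 0;1 0 0 0 0'; python3 - <<'E'
from h import *
for n,w in(("side",60),("top",60)):
    c=r.capture(n);u=proj(c,[.54,-.12,.09]).round().astype(int)[0]
    cv2.imwrite(f"pics/g_{n}.png",cv2.resize(c["pixels"][u[1]-45:u[1]+45,u[0]-60:u[0]+60,::-1],None,fx=4,fy=4,interpolation=cv2.INTER_CUBIC))
a=cv2.imread("pics/g_side.png");b=cv2.imread("pics/g_top.png")
cv2.imwrite("pics/g.png",cv2.resize(np.hstack([a,b]),(800,300)))
E
```

```text
time_s: 3.85
tcp_pos: [0.5422, -0.1244, 0.0843]
ee_rot: [[-0.09, -0.996, 0.001], [-0.996, 0.09, -0.0], [0.0, -0.001, -1.0]]
wrist_force: [-0.5, 0.1, 0.3]
gripper_width: 1.0
gripper_force: 0.0
```

View pics/g.png

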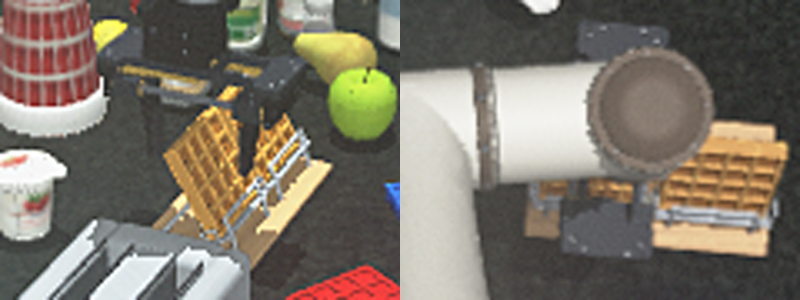

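The fingers straddle waffle_a, one on each face, clear of the wires. I'll close the gripper.

```bash
python3 -m jog '0 0 2 0 0;0 0 0 0 0;0 0 0 0 0;0 0 0 0 0;0 0 0 0 0'; python3 -m jog '0 6 0 10 0;0 6 0 10 0;0 4 0 12 0;0 0 0 20 0;0 0 0 0 0'
```

```text
time_s: 4.58
tcp_pos: [0.5418, -0.1222, 0.0836]
ee_rot: [[-0.09, -0.996, -0.0], [-0.996, 0.09, -0.0], [0.0, 0.0, -1.0]]
wrist_force: [-0.3, -0.3, -0.5]
gripper_width: 0.519
gripper_force: 0.0
time_s: 5.2
tcp_pos: [0.5598, -0.1222, 0.138]
ee_rot: [[-0.09, -0.996, 0.006], [-0.996, 0.09, -0.0], [-0.0, -0.006, -1.0]]
wrist_force: [0.5, -0.1, -0.1]
gripper_width: 0.02
gripper_force: 0.0
```

The fingers close more slowly than I allowed, so they missed. I'll reopen and check the waffle.

```bash
python3 -m jog '1 0 0 50 0;1 0 0 30 0;1 -40 0 0 0;1 -60 0 0 0;1 -60 0 0 0'; python3 -m jog '1 -60 0 0 0;1 0 0 0 0;1 0 0 0 0'; python3 - <<'E'
from h import *
o=[]
for n in("side","top"):
    c=r.capture(n);u=proj(c,[.52,-.17,.07]).round().astype(int)[0];print(n,u-[50,40])
    o.append(cv2.resize(c["pixels"][u[1]-40:u[1]+40,u[0]-50:u[0]+50,::-1],(400,320),interpolation=cv2.INTER_CUBIC))
cv2.imwrite("pics/g2.png",np.hstack(o))
E
```

```text
time_s: 5.82
tcp_pos: [0.3961, -0.1221, 0.215]
ee_rot: [[-0.09, -0.996, -0.001], [-0.996, 0.09, 0.0], [-0.0, 0.001, -1.0]]
wrist_force: [0.4, 0.6, 1.2]
gripper_width: 0.501
gripper_force: 0.0
time_s: 6.2
tcp_pos: [0.3387, -0.1221, 0.2161]
ee_rot: [[-0.09, -0.996, 0.002], [-0.996, 0.09, -0.0], [-0.0, -0.002, -1.0]]
wrist_force: [1.0, 0.7, 1.0]
gripper_width: 0.849
gripper_force: 0.0
side [258 158]
top [286 189]
```

View pics/g2.png

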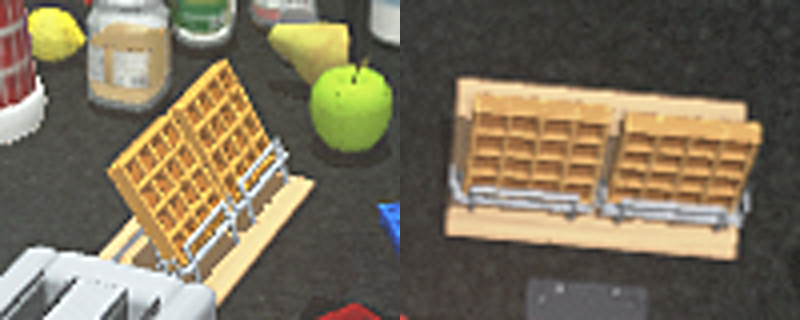

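The waffles are undisturbed. I'll go back and allow enough time to close.

```bash
python3 -m jog '1 60 0 0 0;1 60 0 0 0;1 60 0 0 0;1 24 0 -20 0;1 0 0 -50 0'; python3 -m jog '1 0 0 -40 0;1 0 0 -20 0;1 0 0 0 0;1 0 0 0 0'; python3 -m jog '0 0 0 0 0;0 0 0 0 0;0 0 0 0 0;0 0 0 0 0;0 0 0 0 0';python3 -m jog '0 0 0 0 0;0 0 0 0 0;0 0 0 0 0;0 0 0 0 0'
```

```text
time_s: 6.92
tcp_pos: [0.547, -0.1221, 0.1449]
ee_rot: [[-0.089, -0.996, 0.005], [-0.996, 0.089, -0.001], [0.0, -0.005, -1.0]]
wrist_force: [-0.5, -0.3, -0.4]
gripper_width: 0.999
gripper_force: 0.0
time_s: 7.42
tcp_pos: [0.5432, -0.1222, 0.0859]
ee_rot: [[-0.09, -0.996, 0.001], [-0.996, 0.09, -0.0], [0.0, -0.001, -1.0]]
wrist_force: [-0.3, -0.6, 0.7]
gripper_width: 1.002
gripper_force: 0.0
time_s: 8.05
tcp_pos: [0.5419, -0.1222, 0.0858]
ee_rot: [[-0.09, -0.996, 0.0], [-0.996, 0.09, 0.0], [-0.0, -0.0, -1.0]]
wrist_force: [0.0, -0.5, -0.2]
gripper_width: 0.515
gripper_force: 0.2
time_s: 8.55
tcp_pos: [0.5419, -0.1223, 0.0871]
ee_rot: [[-0.089, -0.996, -0.0], [-0.996, 0.089, -0.001], [0.001, 0.0, -1.0]]
wrist_force: [-2.0, 0.9, 8.7]
gripper_width: 0.346
gripper_force: 25.9
```

The gripper is holding at 30 mm across the tilted waffle, as predicted. I'll lift along the lean.

```bash
python3 -m jog '0 3 0 5 0;0 3 0 5 0;0 4 0 7 0;0 4 0 8 0;0 4 0 10 0'; python3 -m jog '0 0 0 20 0;0 0 0 40 0;0 0 0 50 0;0 0 0 40 0;0 0 0 0 0'
```

```text
time_s: 9.18
tcp_pos: [0.5533, -0.1222, 0.1178]
ee_rot: [[-0.092, -0.996, -0.016], [-0.996, 0.092, 0.001], [0.001, 0.016, -1.0]]
wrist_force: [-7.9, 0.2, -1.7]
gripper_width: 0.306
gripper_force: 26.2
time_s: 9.8
tcp_pos: [0.5616, -0.1223, 0.2745]
ee_rot: [[-0.09, -0.996, 0.008], [-0.996, 0.09, -0.0], [-0.0, -0.008, -1.0]]
wrist_force: [-0.9, 0.3, -1.4]
gripper_width: 0.18
gripper_force: 30.0
```

Upright now, at 15.7 mm wide. I'll carry it to above the far slot and measure it there.

```bash
python3 -m jog '0 -10 60 0 0;0 -10 60 0 0;0 -10 60 0 0;0 -5 60 0 0;0 0 50 0 0'; python3 -m jog '0 0 20 0 0;0 0 5 0 0;0 0 0 0 0;0 0 0 0 0'; python3 - <<'E'
from h import *
o=[]
for n in("side","top"):
    c=r.capture(n);u=proj(c,[.53,.195,.21]).round().astype(int)[0];u=np.clip(u,[65,50],[495,370]);print(n,u-[64,48])
    cv2.imwrite(f"pics/h_{n}.png",c["pixels"][:,:,::-1])
    o.append(cv2.resize(c["pixels"][u[1]-48:u[1]+48,u[0]-64:u[0]+64,::-1],(640,480) if n=="side" else (160,120),interpolation=cv2.INTER_CUBIC))
o[1]=np.vstack([o[1],np.zeros((360,160,3),np.uint8)])
cv2.imwrite("pics/h.png",np.hstack(o))
E
```

```text
time_s: 10.42
tcp_pos: [0.5236, 0.1698, 0.2693]
ee_rot: [[-0.089, -0.996, -0.002], [-0.996, 0.089, -0.001], [0.001, 0.002, -1.0]]
wrist_force: [-0.3, 0.1, -0.5]
gripper_width: 0.179
gripper_force: 30.0
time_s: 10.92
tcp_pos: [0.5249, 0.1915, 0.2706]
ee_rot: [[-0.092, -0.996, -0.0], [-0.996, 0.092, -0.0], [0.0, 0.0, -1.0]]
wrist_force: [0.1, -0.4, -1.0]
gripper_width: 0.184
gripper_force: 30.0
side [197 166]
top [140 175]
```

View pics/h.png

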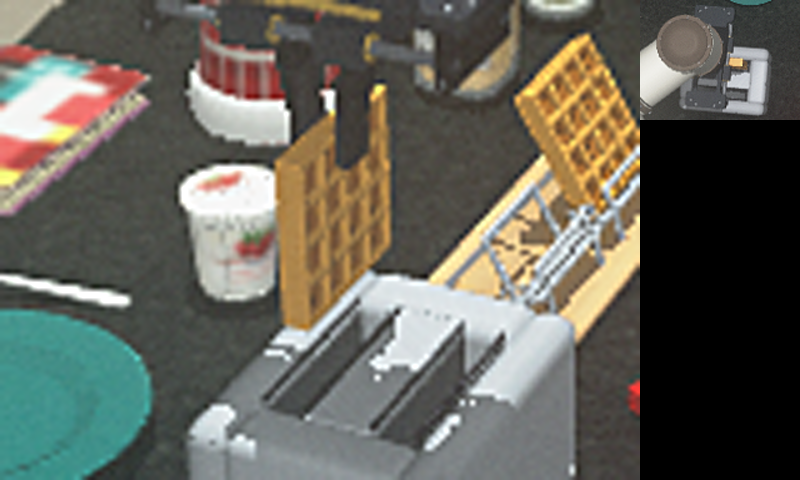

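Waffle_a hangs upright above the toaster. Its -x face corners in the crop are about (303,328) for the +y bottom, (390,240) for the -y bottom and (386,88) for the -y top.

```bash
python3 - <<'E'
from h import *
s=r.capture("side");st=r.sense();p0=st["tcp_pos"];print(np.round(p0,4))
yaw=np.radians(-5.2);X=np.array([np.cos(yaw),np.sin(yaw),0]);Y=np.array([-X[1],X[0],0])
S=lambda x,y:[197+x/5-.4,166+y/5-.4]
for n,q in(("+y bot",S(303,328)),("-y bot",S(390,240)),("-y top",S(386,88)),("+y top",S(303,158))):
    v=ray(s,[q])[0];o=np.array(s["origin"]);n0=p0-.008*X
    P=o+v*((n0-o)@X)/(v@X);print(n,round((P-p0)@Y*1000,1),round(P[2]*1000,1))
# verify slot in side image: predicted slot rims
for c in ([.4625,.2003],[.5269,.1947]):
    c=np.array([*c,.141]);print([((proj(s,c+a*.012*X+b*.0545*Y)[0]-[197,166]+.4)*5).round().tolist() for a in(-1,1) for b in(-1,1)])
E
```

```text
[0.525  0.1919 0.2708]
+y bot 52.8 189.0
-y bot -47.6 187.8
-y top -47.9 280.8
+y top 44.6 285.0
[[505.0, 336.0], [418.0, 440.0], [466.0, 326.0], [376.0, 429.0]]
[[399.0, 310.0], [306.0, 411.0], [361.0, 301.0], [266.0, 400.0]]
```

```bash
python3 -m jog '0 2 1 -20 0;0 0 0 -20 0;0 0 0 0 0;0 0 0 0 0'; python3 - <<'E'
from h import *
c=r.capture("side");cv2.imwrite("pics/i.png",cv2.resize(c["pixels"][180:260,220:320,::-1],(800,640)[:2],interpolation=cv2.INTER_CUBIC)[:600])
E
```

```text
time_s: 11.58
tcp_pos: [0.5274, 0.1937, 0.2316]
ee_rot: [[-0.09, -0.996, 0.001], [-0.996, 0.09, 0.0], [-0.001, -0.001, -1.0]]
wrist_force: [0.1, 0.4, -0.8]
gripper_width: 0.181
gripper_force: 30.0
```

View pics/i.png

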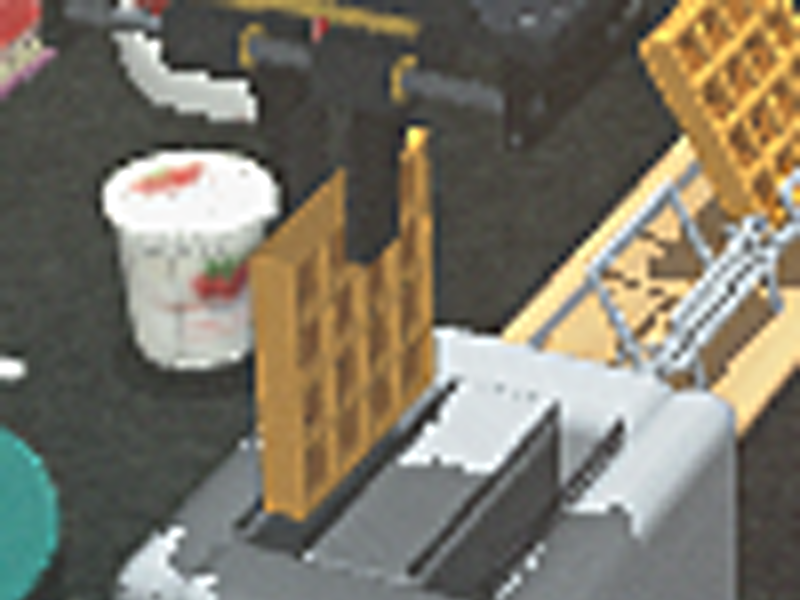

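The waffle is lined up with the far slot, with its bottom corner at (282,516) against the slot end at (272,538). I'll insert it.

```bash
python3 -m jog '0 0 0 -10 0;0 0 0 -10 0;0 0 0 -5 0;0 0 0 0 0'; python3 -m jog '0 0 0 -15 0;0 0 0 -15 0;0 0 0 -5 0;0 0 0 0 0'
```

```text
time_s: 12.12
tcp_pos: [0.5266, 0.1937, 0.205]
ee_rot: [[-0.09, -0.996, -0.001], [-0.996, 0.09, -0.001], [0.001, 0.001, -1.0]]
wrist_force: [-0.1, 0.5, -1.2]
gripper_width: 0.18
gripper_force: 30.0
time_s: 12.62
tcp_pos: [0.5267, 0.1937, 0.1701]
ee_rot: [[-0.09, -0.996, -0.001], [-0.996, 0.09, -0.001], [0.001, 0.001, -1.0]]
wrist_force: [-1.6, 0.5, -0.8]
gripper_width: 0.18
gripper_force: 30.0
```

```bash
python3 -m jog '0.4 0 0 -2 0;0.4 0 0 0 0;0.4 0 0 0 0;0.4 0 0 0 0'; python3 -m jog '0.4 0 0 20 0;0.4 0 0 50 0;0.7 0 0 50 0;1 0 -60 0 0;1 0 -60 0 0'; python3 -m jog '1 0 -60 0 0;1 0 -60 0 0;1 0 -60 0 0;1 -20 -60 0 0;1 0 -60 0 0'; python3 - <<'E'
from h import *
o=[]
for n in("side","top"):
    c=r.capture(n);u=proj(c,[.5,.2,.12]).round().astype(int)[0];print(n,u-[40,40])
    o.append(cv2.resize(c["pixels"][u[1]-40:u[1]+40,u[0]-40:u[0]+40,::-1],(400,400),interpolation=cv2.INTER_CUBIC))
cv2.imwrite("pics/j.png",np.hstack(o))
E
```

```text
time_s: 13.12
tcp_pos: [0.5269, 0.1939, 0.1689]
ee_rot: [[-0.09, -0.996, 0.0], [-0.996, 0.09, 0.0], [-0.0, -0.0, -1.0]]
wrist_force: [-0.6, 0.8, -0.2]
gripper_width: 0.391
gripper_force: 0.0
time_s: 13.75
tcp_pos: [0.5269, 0.0731, 0.2895]
ee_rot: [[-0.088, -0.996, 0.002], [-0.996, 0.088, 0.001], [-0.001, -0.002, -1.0]]
wrist_force: [0.7, -0.4, -0.4]
gripper_width: 0.656
gripper_force: 0.0
time_s: 14.38
tcp_pos: [0.506, -0.2273, 0.2893]
ee_rot: [[-0.09, -0.996, 0.001], [-0.996, 0.09, -0.0], [0.0, -0.001, -1.0]]
wrist_force: [1.3, -0.2, -0.2]
gripper_width: 1.0
gripper_force: 0.0
side [232 206]
top [167 196]
```

View pics/j.png

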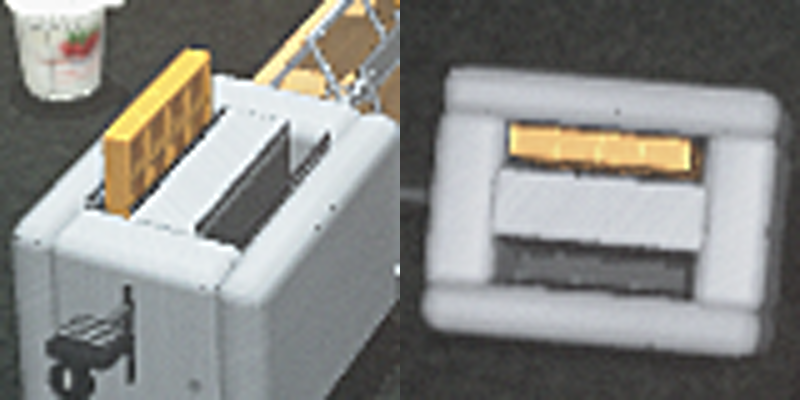

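Waffle_a stands in the far slot, seen at (600,148) in the top crop, and the lever is still up. Now waffle_b, the same way.

```bash
python3 -m jog '1 27 -5 -50 0;1 0 0 -50 0;1 0 0 -50 0;1 0 0 0 0;1 0 0 0 0'; python3 -m jog '1 0 0 -30 0;1 0 0 -22 0;1 0 0 0 0;1 0 0 0 0'
```

```text
time_s: 15.1
tcp_pos: [0.5357, -0.2307, 0.1408]
ee_rot: [[-0.089, -0.996, 0.003], [-0.996, 0.089, -0.002], [0.001, -0.003, -1.0]]
wrist_force: [0.3, 0.3, 0.7]
gripper_width: 0.996
gripper_force: 0.0
time_s: 15.6
tcp_pos: [0.5359, -0.2308, 0.0892]
ee_rot: [[-0.089, -0.996, 0.005], [-0.996, 0.089, -0.001], [0.001, -0.005, -1.0]]
wrist_force: [0.4, -0.9, -0.2]
gripper_width: 1.003
gripper_force: 0.0
```

```bash
python3 -m jog '0 -2 -1 -3 0;0 0 0 0 0;0 0 0 0 0;0 0 0 0 0;0 0 0 0 0';python3 -m jog '0 0 0 0 0;0 0 0 0 0;0 0 0 0 0;0 0 0 0 0;0 0 0 0 0'
```

```text
time_s: 16.23
tcp_pos: [0.5322, -0.2314, 0.0836]
ee_rot: [[-0.09, -0.996, -0.0], [-0.996, 0.09, -0.0], [0.0, 0.0, -1.0]]
wrist_force: [-1.5, -1.0, -0.0]
gripper_width: 0.517
gripper_force: 0.0
time_s: 16.85
tcp_pos: [0.5308, -0.2314, 0.0847]
ee_rot: [[-0.09, -0.996, -0.003], [-0.996, 0.09, -0.0], [0.0, 0.003, -1.0]]
wrist_force: [-2.9, 1.5, 8.0]
gripper_width: 0.36
gripper_force: 26.3
```

```bash
python3 -m jog '0 3 0 5 0;0 3 0 5 0;0 4 0 7 0;0 4 0 8 0;0 4 0 10 0'; python3 -m jog '0 0 0 20 0;0 0 0 40 0;0 0 0 50 0;0 0 0 40 0;0 0 0 0 0'
```

```text
time_s: 17.48
tcp_pos: [0.5429, -0.2305, 0.1156]
ee_rot: [[-0.092, -0.996, -0.018], [-0.996, 0.092, 0.004], [-0.002, 0.018, -1.0]]
wrist_force: [-9.1, 1.3, -0.4]
gripper_width: 0.313
gripper_force: 26.9
time_s: 18.1
tcp_pos: [0.5518, -0.2319, 0.2727]
ee_rot: [[-0.09, -0.996, 0.008], [-0.996, 0.09, -0.002], [0.001, -0.008, -1.0]]
wrist_force: [-0.0, -0.7, -0.5]
gripper_width: 0.182
gripper_force: 30.0
```

```bash
python3 -m jog '0 -40 50 0 0;0 -40 60 0 0;0 -9 60 0 0;0 0 60 0 0;0 0 60 0 0'; python3 -m jog '0 0 60 0 0;0 0 50 0 0;0 0 25 0 0;0 0 5 0 0;0 0 0 0 0'; python3 -m jog '0 0 0 0 0;0 0 0 0 0'; python3 - <<'E'
from h import *
c=r.capture("side");st=r.sense();p0=np.array(st["tcp_pos"]);print(p0.round(4))
yaw=np.radians(-5.2);X=np.array([np.cos(yaw),np.sin(yaw),0]);Y=np.array([-X[1],X[0],0])
hsv=cv2.cvtColor(c["pixels"],cv2.COLOR_RGB2HSV);H,S,V=cv2.split(hsv)
m=((H>8)&(H<26)&(S>70)).astype(np.uint8)
f=lambda y,z:proj(c,p0-.008*X+y*Y+np.array([0,0,z]))[0]
u=f(0,-.05).round().astype(int);print(u)
z=np.zeros_like(m);z[u[1]-35:u[1]+35,u[0]-30:u[0]+30]=m[u[1]-35:u[1]+35,u[0]-30:u[0]+30]
cs=max(cv2.findContours(z,0,1)[0],key=cv2.contourArea).reshape(-1,2).astype(float)
v=ray(c,cs);o=np.array(c["origin"]);P=o+v*(((p0-.008*X-o)@X)/(v@X))[:,None]
yy=(P-p0)@Y*1000;zz=(P[:,2]-p0[2])*1000
print("y min/max",yy.min().round(1),yy.max().round(1),"z",zz.min().round(1),zz.max().round(1))
for k in range(-85,20,10):
    q=yy[abs(zz-k)<5]; print(k,q.min().round(1) if len(q) else None,q.max().round(1) if len(q) else None)
x0,y0=u-[50,40];cv2.imwrite("pics/k.png",cv2.resize(c["pixels"][y0:y0+75,x0:x0+100,::-1],(800,600),interpolation=cv2.INTER_CUBIC))
E
```

```text
time_s: 18.73
tcp_pos: [0.4663, 0.051, 0.2677]
ee_rot: [[-0.09, -0.996, -0.001], [-0.996, 0.09, -0.0], [0.0, 0.001, -1.0]]
wrist_force: [1.4, 0.4, -0.3]
gripper_width: 0.18
gripper_force: 30.0
time_s: 19.35
tcp_pos: [0.4669, 0.1889, 0.2677]
ee_rot: [[-0.09, -0.996, -0.002], [-0.996, 0.09, -0.001], [0.001, 0.002, -1.0]]
wrist_force: [-0.2, -0.4, -0.8]
gripper_width: 0.181
gripper_force: 30.0
time_s: 19.6
tcp_pos: [0.4674, 0.1885, 0.2687]
ee_rot: [[-0.091, -0.996, 0.0], [-0.996, 0.091, 0.0], [-0.0, -0.0, -1.0]]
wrist_force: [-0.2, 0.4, -1.4]
gripper_width: 0.181
gripper_force: 30.0
[0.4674 0.1886 0.2688]
[287 215]
y min/max -129.4 166.6 z -124.8 28.2
-85 -108.1 55.6
-75 -101.2 72.0
-65 -121.8 77.4
-55 -121.7 166.6
-45 -42.4 166.1
-35 -42.6 165.2
-25 -42.7 164.5
-15 -42.9 163.5
-5 -43.1 162.6
5 -43.2 161.7
15 -43.3 78.5
```

```bash
python3 -m jog '0 -5 11 -18 0;0 0 0 -20 0;0 0 0 0 0;0 0 0 0 0'; python3 - <<'E'
from h import *
c=r.capture("side");print(np.round(r.sense()["tcp_pos"],4))
cv2.imwrite("pics/i2.png",cv2.resize(c["pixels"][190:270,235:335,::-1],(800,640),interpolation=cv2.INTER_CUBIC)[:600])
E
```

```text
time_s: 20.15
tcp_pos: [0.463, 0.2003, 0.2315]
ee_rot: [[-0.09, -0.996, 0.001], [-0.996, 0.09, 0.001], [-0.001, -0.001, -1.0]]
wrist_force: [-0.1, 0.1, -0.6]
gripper_width: 0.18
gripper_force: 30.0
[0.463  0.2004 0.2317]
```

View pics/i2.png

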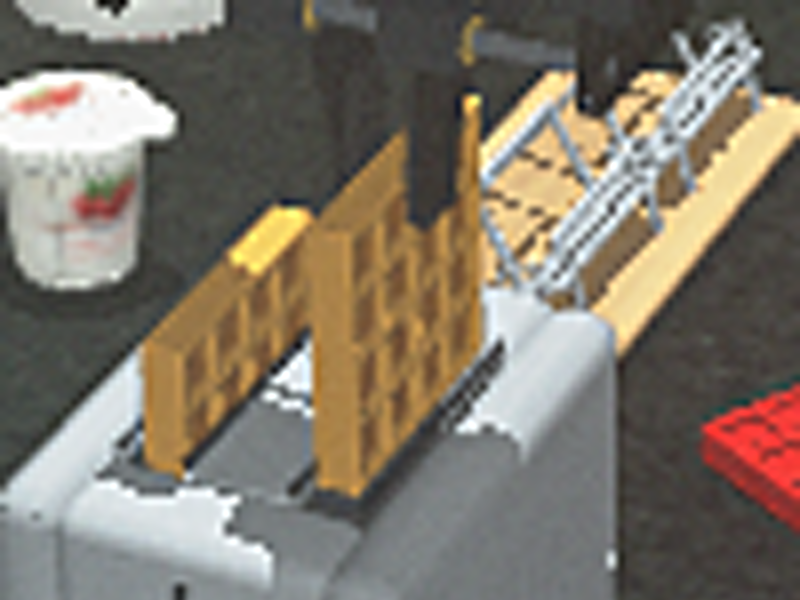

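Waffle_b is above the near slot, with its -x bottom corners at (357,497) and (481,345). Waffle_a stands behind it. I'll check the offset along the slot.

```bash
python3 - <<'E'
from h import *
s=r.capture("side");p0=np.array(r.sense()["tcp_pos"])
yaw=np.radians(-5.2);X=np.array([np.cos(yaw),np.sin(yaw),0]);Y=np.array([-X[1],X[0],0])
S=lambda x,y:[235+x/8-.45,190+y/8-.45]
o=np.array(s["origin"])
for q in((357,497),(481,345),(480,98),(355,228)):
    v=ray(s,[S(*q)])[0];P=o+v*((p0-.008*X-o)@X)/(v@X);print(round((P-p0)@Y*1000,1),round((P-p0)[2]*1000,1))
c=np.array([.4625,.2003,.141]);print([((proj(s,c+a*.012*X+b*.0545*Y)[0]-[235,190]+.45)*8).round().tolist() for a in(-1,1) for b in(-1,1)])
E
```

```text
50.6 -88.5
-44.9 -85.8
-45.6 9.8
47.4 10.9
[[505.0, 346.0], [364.0, 512.0], [441.0, 330.0], [298.0, 494.0]]
```

```bash
python3 -m jog '0 0 -2 0 0;0 0 0 -10 0;0 0 0 -10 0;0 0 0 -5 0;0 0 0 0 0'; python3 -m jog '0 0 0 -15 0;0 0 0 -13 0;0 0 0 -4 0;0 0 0 0 0'
```

```text
time_s: 20.88
tcp_pos: [0.4622, 0.1982, 0.2049]
ee_rot: [[-0.09, -0.996, -0.001], [-0.996, 0.09, -0.001], [0.001, 0.001, -1.0]]
wrist_force: [0.2, -0.7, -0.6]
gripper_width: 0.181
gripper_force: 30.0
time_s: 21.38
tcp_pos: [0.4623, 0.1982, 0.1732]
ee_rot: [[-0.09, -0.996, -0.001], [-0.996, 0.09, -0.001], [0.001, 0.001, -1.0]]
wrist_force: [-0.3, 0.9, 0.2]
gripper_width: 0.178
gripper_force: 30.0
```

```bash
python3 -m jog '0.4 0 0 -1 0;0.4 0 0 0 0;0.4 0 0 0 0;0.4 0 0 0 0'; python3 -m jog '0.4 0 0 20 0;0.4 0 0 50 0;0 10 50 40 0;0 30 60 0 0;0 5 36 0 0'; python3 -m jog '0 0 60 0 0;0 0 60 0 0;0 0 60 0 0;0 0 0 0 0'; python3 - <<'E'
from h import *
s=r.capture("side");t=r.capture("top")
print("tri",(tri(s,[232+90/5-.4,206+335/5-.4],t,[145+58/4-.4,200+138/4-.4])*1000).round(1))
cv2.imwrite("pics/m_t.png",t["pixels"][:,:,::-1])
yaw=np.radians(-5.2);X=np.array([np.cos(yaw),np.sin(yaw),0]);Y=np.array([-X[1],X[0],0])
H,S,V=cv2.split(cv2.cvtColor(t["pixels"],cv2.COLOR_RGB2HSV))
m=((H>8)&(H<28)&(S>90)).astype(np.uint8);z=np.zeros_like(m);z[205:265,175:240]=m[205:265,175:240]
for q in cv2.findContours(z,0,1)[0]:
    if cv2.contourArea(q)<50: continue
    P=plane(t,q.reshape(-1,2),.181)[:,:2]*1000;print(cv2.boundingRect(q),np.round(cv2.minAreaRect(np.float32(P))[:2],1).tolist() if 0 else cv2.minAreaRect(np.float32(P)))
# pad in side view: dark blob columns
u=[proj(s,[.507,.339,zz])[0].round(1).tolist() for zz in(.06,.08,.1,.12)];print(u)
g=cv2.cvtColor(s["pixels"],cv2.COLOR_RGB2GRAY);print(g[262:296:1,250].tolist())
E
```

```text
time_s: 21.88
tcp_pos: [0.4624, 0.1984, 0.1728]
ee_rot: [[-0.09, -0.996, 0.0], [-0.996, 0.09, 0.0], [-0.0, -0.0, -1.0]]
wrist_force: [-0.1, 0.1, 0.1]
gripper_width: 0.394
gripper_force: 0.0
time_s: 22.5
tcp_pos: [0.5059, 0.3406, 0.2812]
ee_rot: [[-0.09, -0.996, 0.001], [-0.996, 0.09, 0.001], [-0.001, -0.001, -1.0]]
wrist_force: [0.2, 0.5, -0.7]
gripper_width: 0.149
gripper_force: 0.0
time_s: 23.0
tcp_pos: [0.5038, 0.5221, 0.2777]
ee_rot: [[-0.086, -0.996, -0.002], [-0.996, 0.086, -0.002], [0.003, 0.002, -1.0]]
wrist_force: [-1.0, -0.5, -0.1]
gripper_width: 0.005
gripper_force: 0.0
tri [506.1 334.6 122.9]
(186, 245, 39, 10) ((460.9702453613281, 196.22744750976562), (103.78409576416016, 18.217626571655273), 85.08558654785156)
(189, 221, 39, 11) ((523.77685546875, 189.307861328125), (103.5039291381836, 21.252904891967773), 85.00257873535156)
[[250.3, 293.3], [249.9, 287.1], [249.6, 280.9], [249.2, 274.5]]
[131, 129, 132, 130, 131, 129, 133, 100, 80, 88, 125, 96, 110, 51, 58, 57, 45, 66, 141, 76, 32, 38, 67, 137, 128, 127, 126, 125, 129, 131, 122, 77, 38, 42]
```

Both waffles are in their slots, measured at (461,196) and (524,189). The lever pad is at about (507,338) and z ≈ 0.123, so I'll move above it and press.

```bash
python3 -m jog '0 3 -60 0 0;0 0 -60 0 0;0 0 -60 -40 0;0 0 -3 -40 0;0 0 0 -30 0'; python3 -m jog '0 0 0 0 0;0 0 0 0 0'
```

```text
time_s: 23.72
tcp_pos: [0.5078, 0.3404, 0.1768]
ee_rot: [[-0.093, -0.996, 0.001], [-0.996, 0.093, 0.001], [-0.001, -0.0, -1.0]]
wrist_force: [0.2, 0.3, 0.5]
gripper_width: 0.004
gripper_force: 0.0
time_s: 23.98
tcp_pos: [0.5089, 0.3434, 0.1787]
ee_rot: [[-0.09, -0.996, 0.003], [-0.996, 0.09, 0.002], [-0.002, -0.003, -1.0]]
wrist_force: [0.6, 0.2, 0.7]
gripper_width: 0.005
gripper_force: 0.0
```

```bash
python3 - <<'E'
from station import r;print(r.sense()["tcp_pos"])
E
python3 -m jog '0 0 0 -15 0;0 0 0 -10 0;0 0 0 0 0'; python3 -m jog '0 0 0 -8 0;0 0 0 -8 0;0 0 0 0 0'
```

```text
[0.5088825  0.34343349 0.17866858]
time_s: 24.35
tcp_pos: [0.5074, 0.3431, 0.1502]
ee_rot: [[-0.09, -0.996, -0.002], [-0.996, 0.09, -0.002], [0.002, 0.002, -1.0]]
wrist_force: [0.7, -0.5, 0.1]
gripper_width: 0.0
gripper_force: 0.0
time_s: 24.72
tcp_pos: [0.5075, 0.3431, 0.1345]
ee_rot: [[-0.09, -0.996, -0.001], [-0.996, 0.09, -0.001], [0.001, 0.001, -1.0]]
wrist_force: [0.0, 0.4, 0.4]
gripper_width: 0.007
gripper_force: 0.0
```

```bash
python3 -m jog '0 0 -4 -5 0;0 0 0 -4 0;0 0 0 0 0'; python3 -m jog '0 0 0 -4 0;0 0 0 -4 0;0 0 0 0 0';  python3 -m jog '0 0 0 -4 0;0 0 0 -2 0;0 0 0 0 0'
```

```text
time_s: 25.1
tcp_pos: [0.508, 0.3394, 0.1264]
ee_rot: [[-0.09, -0.996, -0.0], [-0.996, 0.09, -0.0], [0.0, 0.0, -1.0]]
wrist_force: [0.3, 0.2, 0.1]
gripper_width: 0.007
gripper_force: 0.1
time_s: 25.48
tcp_pos: [0.5078, 0.3394, 0.1181]
ee_rot: [[-0.09, -0.996, -0.001], [-0.996, 0.09, -0.001], [0.001, 0.0, -1.0]]
wrist_force: [-0.9, -0.3, 0.5]
gripper_width: 0.005
gripper_force: 0.1
time_s: 25.85
tcp_pos: [0.5078, 0.3393, 0.1122]
ee_rot: [[-0.09, -0.996, -0.0], [-0.996, 0.09, -0.001], [0.001, 0.0, -1.0]]
wrist_force: [-0.6, -0.7, -0.2]
gripper_width: 0.003
gripper_force: 0.2
```

```bash
for i in 1; do python3 -m jog '0 0 0 -4 0;0 0 0 -2 0;0 0 0 0 0'|sed -n '2p;4p'; python3 -m jog '0 0 0 -4 0;0 0 0 -2 0;0 0 0 0 0'|sed -n '2p;4p'; done; python3 - <<'E'
from h import *
s=r.capture("side");p=np.array(r.sense()["tcp_pos"]);u=proj(s,p-[0,0,.008])[0];print("tip px",u)
cv2.imwrite("pics/n.png",s["pixels"][:,:,::-1])
g=cv2.cvtColor(s["pixels"],cv2.COLOR_RGB2GRAY);print(g[255:300:1,236:262:2])
E
```

```text
tcp_pos: [0.5081, 0.3392, 0.1093]
wrist_force: [-5.7, -2.7, 14.3]
tcp_pos: [0.5083, 0.3392, 0.1085]
wrist_force: [-14.2, -5.9, 35.6]
tip px [249.04114013 280.64008241]
[[ 49  52  47  44  67 140 142 118  70  57  58  58  59]
 [ 58  48  56  47  50  49  91 142 141 119  72  58  53]
 [ 59  48 119  53  51  54  51  42 116 140 142 118  70]
 [ 59  67  77  52  56  56  54  52  51  68 118 141 129]
 [ 64 146  95  59  60  53  55  58  61  47  46  67  86]
 [ 56 105  93  60  56  59  54  59  50  82  49  50 138]
 [ 57 108  87  58  58  58  60  58  46 122  57  39 160]
 [ 56  75  42  55  56  60  62  57  69  81  68  83 140]
 [ 56  41  51  60  61  58  62  56 115  90  89  78 123]
 [113  93  78  54  60  58  58  55 127  89  93  88  82]
 [122 139  98  51  59  59  59  57 108  84  85  88  91]
 [123 131 121  40  48  55  57  53  62  37 119  87  83]
 [121 130 149  38  53  53  44  63  50  30 117 117 111]
 [120 131 145  47  47  48  48  45  45  36 155  85 137]
 [118 131 144  47  41  52  45  45  46  53 152  81 134]
 [115 131 139  51  44  58  48  46  36  83 110  50 135]
 [115 131 142  62  39  56  45  47  46 112 119  53 13
[... 843 characters left out ...]
36 117 145 124  88  62  93 133 131 131]
 [ 54 105 136 136 112 134 136 142 118 134 132 131 133]
 [ 43  54 106 124 109 136 132 131 138 134 131 132 135]
 [ 58  51  40  67  74 140 135 133 130 133 130 131 133]
 [ 63  49  36  32  29 118 133 130 133 128 129 129 132]
 [ 57  33  38  46  39  58 104 125 135 134 135 130 131]
 [ 59  38  41  37  41  26  41  72 117 133 131 132 136]
 [ 61  41  43  42  47  42  38  39  36  96 122 133 134]
 [ 50  45  41  40  45  44  40  41  37  29  71 107 130]
 [ 47  37  41  35  52  44  35  39  40  44  38  43  73]
 [ 60  47  36  42  40  44  43  39  41  42  41  39  34]
 [ 57  35  40  38  43  41  41  38  38  42  45  41  42]
 [ 50  46  43  41  46  42  41  49  33  41  34  43  41]]
```

Force is building to 36 N. From the waffles' height I can tell whether the lever is already down or something else is blocking it.

```bash
python3 - <<'E'
from h import *
s=r.capture("side");t=r.capture("top")
yaw=np.radians(-5);X=np.array([np.cos(yaw),np.sin(yaw),0]);Y=np.array([-X[1],X[0],0])
for c,n in((s,"side"),(t,"top")):
    H,S,V=cv2.split(cv2.cvtColor(c["pixels"],cv2.COLOR_RGB2HSV))
    m=((H>8)&(H<28)&(S>90)).astype(np.uint8)
    z=np.zeros_like(m);b=(235,190,312,285) if n=="side" else (175,205,240,265)
    z[b[1]:b[3],b[0]:b[2]]=m[b[1]:b[3],b[0]:b[2]]
    for q in cv2.findContours(z,0,1)[0]:
        if cv2.contourArea(q)>30: print(n,cv2.boundingRect(q),cv2.contourArea(q))
for w in([.4625,.2003],[.5269,.1947]):
    for h in(.181,.157):print(w,h,[proj(s,np.array([*w,h])+a*.008*X+b*.049*Y)[0].round(1).tolist() for a in(-1,1) for b in(-1,1)])
E
```

```text
side (276, 230, 20, 16) 128.0
side (258, 224, 16, 18) 133.0
top (187, 245, 38, 10) 209.5
top (190, 221, 37, 11) 227.0
[0.4625, 0.2003] 0.181 [[295.4, 220.9], [279.4, 239.1], [290.0, 219.6], [273.8, 237.7]]
[0.4625, 0.2003] 0.157 [[295.4, 228.5], [279.6, 246.9], [290.1, 227.2], [274.0, 245.5]]
[0.5269, 0.1947] 0.181 [[273.8, 215.9], [257.0, 233.5], [268.6, 214.7], [251.5, 232.2]]
[0.5269, 0.1947] 0.157 [[274.0, 223.4], [257.4, 241.3], [268.9, 222.1], [252.0, 239.9]]
```

The waffle tops are now at rows 230 and 224, which matches the lowered carriage (227 and 222), so the lever is at its stop. I'll back off.

```bash
python3 -m jog '0 0 0 3 0;0 0 0 5 0;0 0 0 10 0;0 0 0 30 0;0 0 0 50 0'; python3 -m jog '0 0 60 0 0;0 0 60 0 0;0 0 60 0 0;0 0 0 0 0;0 0 0 0 0'; python3 - <<'E'
from h import *
s=r.capture("side");t=r.capture("top")
for c,n in((s,"side"),(t,"top")):
    H,S,V=cv2.split(cv2.cvtColor(c["pixels"],cv2.COLOR_RGB2HSV))
    m=((H>8)&(H<28)&(S>90)).astype(np.uint8)
    z=np.zeros_like(m);b=(235,190,312,285) if n=="side" else (175,205,240,265)
    z[b[1]:b[3],b[0]:b[2]]=m[b[1]:b[3],b[0]:b[2]]
    for q in cv2.findContours(z,0,1)[0]:
        if cv2.contourArea(q)>30: print(n,cv2.boundingRect(q),cv2.contourArea(q),cv2.minAreaRect(np.float32(plane(c,q.reshape(-1,2),.157)[:,:2]*1000)))
g=cv2.cvtColor(s["pixels"],cv2.COLOR_RGB2GRAY);print(g[262:296,250].tolist())
E
```

```text
time_s: 27.38
tcp_pos: [0.5071, 0.3387, 0.197]
ee_rot: [[-0.09, -0.996, -0.004], [-0.996, 0.09, -0.004], [0.004, 0.004, -1.0]]
wrist_force: [0.6, 0.6, 0.1]
gripper_width: 0.004
gripper_force: 0.0
time_s: 28.0
tcp_pos: [0.5077, 0.5192, 0.1973]
ee_rot: [[-0.09, -0.996, -0.001], [-0.996, 0.09, -0.002], [0.002, 0.001, -1.0]]
wrist_force: [-0.8, -0.7, -0.2]
gripper_width: 0.007
gripper_force: 0.0
side (253, 236, 15, 14) 92.0 ((523.7128295898438, 244.5367431640625), (65.27787780761719, 29.519989013671875), 88.1269302368164)
side (275, 228, 21, 28) 257.0 ((455.33837890625, 217.8525390625), (130.59950256347656, 31.985092163085938), 85.06998443603516)
side (288, 217, 9, 9) 35.5 ((472.2086181640625, 118.4007797241211), (22.091968536376953, 42.76557540893555), 19.425045013427734)
side (295, 206, 13, 17) 95.0 ((461.03411865234375, 72.87317657470703), (32.270843505859375, 87.45159149169922), 0.8661010265350342)
side (283, 197, 24, 26) 39.5 ((485.9991149902344, 53.382015228271484), (157.45860290527344, 8.75052261352539), 84.74173736572266)
top (187, 245, 38, 10) 208.5 ((461.37677001953125, 198.23638916015625), (102.7071762084961, 18.235103607177734), 84.68865966796875)
top (190, 221, 37, 11) 225.0 ((524.9281005859375, 191.70895385742188), (100.30669403076172, 21.172101974487305), 85.00682067871094)
[82, 85, 65, 54, 57, 56, 50, 45, 49, 52, 48, 49, 41, 46, 54, 128, 62, 136, 78, 157, 52, 61, 58, 49, 44, 84, 136, 130, 128, 126, 120, 71, 33, 47]
```

The pad stayed about 24 mm lower and the waffles are centred in their slots, so I'm handing in.

```bash
python3 - <<'E'
from station import r
print(r.finish_job())
E
```

```text
the job is handed in; nothing more can be done
None
```

I handed the job in at about 28 s: by my camera measurements each slot holds one waffle on the lowered carriage, and the lever was pressed to its stop and stayed down; the hand-in returned no verdict.

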